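Fetch the timer from under the counter shelf with a trigger reacher

TASK

The red kitchen timer has slid under the low counter shelf. Take the orange-and-grey reacher by its grip, pass its open jaws in round the timer, squeeze the trigger gently until both jaws hold the timer, and draw it out, still held, to stand upright on the open worktop at least 5 cm clear of the shelf's front edge; then let the trigger go and back the reacher off until the timer is no longer between its jaws, leaving both on the worktop. Do not touch the timer with the gripper, do not crush it, and leave the things round about where they are.

Things in the scene. Friction and masses are not known exactly. Their poses are not given: they have to be found in the camera images.
- shelf: Low fixed shelf: pale wooden board 260 mm long (its y), 180 deep (its x), 14 thick, underside 85 mm above the worktop, on four round dark legs 12 mm thick (feet 18) at x = +/-78, y = +/-119 mm, open all round below. Origin on the worktop under the board's centre; its -x side is the front (edge at x = -90 mm) and faces roughly to the robot's right.
- timer: Round wind-up kitchen timer, red above, white foot, 60 mm diameter, 48 tall, 0.07 to 0.13 kg, upright. Origin: centre of its underside. At the start its axis is 70 to 95 mm behind the shelf's front edge, within 25 mm of the shelf's middle. Its case cracks at over 40 N from a jaw.
- reacher: Short reacher lying flat, 242 mm long, 0.29 kg. Origin on the worktop under the middle of the handle; +x along the shaft to the jaws, z up. Handle x = -42 to 59 mm. Shaft about 36 mm high at most; cross block 82 mm wide at x = 114 to 134, rubber palm face at x = 140. It slides easily and is best kept on the worktop, but can be lifted.
- reacher_grip (a point): Middle of the handle, 35 mm up, axes as reacher. The grip is 60 mm wide: fixed grey bar, 84 mm long, on the -y side (outer face y = -30 mm, top 60 mm up); orange trigger on the +y side. Take it with one finger on each face; fingers that close evenly shift the reacher towards its +y by half the trigger's travel.
- reacher_trigger (a joint): Trigger travel in m: 0 at rest (jaws open) to 0.022 (shut). Squeezing it towards the fixed grip closes both jaws; its spring (4.5 N at rest, 7.8 N at the end) reopens them. The jaws meet a centred 60 mm thing at about 0.017; beyond the spring force each jaw presses with about 0.58 of the squeeze.
- trigger_face (a point): Middle of the orange trigger's flat outer face (moves with it): at rest y = +30 mm of the reacher, 37 mm up. The face is 70 mm long, 14 to 60 mm above the worktop, with lips 5 mm proud at both ends; nothing lies under or outside it, so a fingertip may go down to the worktop. Holding it at the first bite of the spring is enough to slide the reacher about with its jaws open.
- jaw_mid (a point): Point between the jaws where a 60 mm round thing's centre sits when held against the palm: 171 mm ahead of the reacher's origin on its middle line, 18 mm up; same axes as reacher.
- reacher_jaw_left: Jaw on the reacher's +y side, orange with rubber pad, 6 to 30 mm above the worktop, origin under its pivot (x = 126, y = +34 mm of the reacher), tip at x = 200 mm. Open, the jaws splay 0.32 rad each: 89 mm between the pads beside jaw_mid, 98 between the tips, 130 over their outsides.
- reacher_jaw_right: The mirror jaw on the -y side, pivot at y = -34 mm.
- hob_edge (a point): A point on the left edge of the hob's steel plate, which stands 7 mm proud of the worktop and runs straight ahead (world x): the reacher's tail catches on it if backed into it. The worktop's front edge lies at x = 0.40 m.
- garlic: Garlic bulb, 60 mm, standing on the worktop; to be left alone.
- mug: White mug with black dots, 82 mm diameter, 91 mm tall, handle to 114 mm; to be left alone.
- spice_jar: Glass spice jar with a white lid, 77x72x79 mm, standing on top of the shelf; to be left alone.

How it is judged:
On the way, in this order (a step that is already met when the one before it is completed fails the run):
1. both jaws hold the timer while it is still under the shelf (contact force between each of reacher_jaw_left, reacher_jaw_right and timer above 1 N and x of timer in the frame of shelf above -0.08 m), for 0.2 s.
2. the timer, still held between both jaws, has been drawn out so that its centre is at least 7 cm in front of the shelf's front edge (contact force between each of reacher_jaw_left, reacher_jaw_right and timer above 0.5 N and x of timer in the frame of shelf below -0.16 m), for 0.2 s.
At the end, for the whole second after the job is handed in: The timer stands upright (within 0.1 rad) at rest on the worktop, centre 70 mm or more in front of the shelf's front edge; the reacher lies flat at rest on the worktop, trigger sprung back (under 3 mm), clear of the timer, the point between its jaws over 55 mm from the timer's centre (x of timer in the frame of shelf below -0.16 m and angle between timer's own z axis and vertical below 0.1 rad and height (world z) of timer between -0.004 and 0.006 m and linear speed of each of timer, reacher below 0.02 m/s and contact force between reacher and timer below 0.1 N and horizontal distance between jaw_mid and timer above 0.055 m and value of joint reacher_trigger below 0.003 m and angle between reacher's own z axis and vertical below 0.12 rad and height (world z) of reacher between -0.006 and 0.012 m); the robot touches nothing.
It fails at once if the gripper or arm touches the timer (contact force between any of the fingers, the arm and timer above 0.5 N).
It fails at once if a jaw crushes the timer (over 40 N) (contact force between any of reacher_jaw_left, reacher_jaw_right and timer above 40 N).
It fails at once if the timer is tipped over (angle between timer's own z axis and vertical above 0.5 rad).
It fails at once if the garlic, mug or spice jar is moved by more than 25 mm (distance of any of garlic, mug, spice_jar from where it was at the start of the episode above 0.025 m).
It also fails if it takes over 48 s, if anything falls off the work surface, if the arm or the gripper's body presses on something with over 40 N, if the wrist force passes 120 N, or if a joint passes its speed limit or range.

ROBOT

A 6-joint arm with a two-finger parallel gripper is mounted at the origin on a cart in front of the work surface, level with it; the furniture and walls round the work are solid. World frame = base frame: x ahead of the robot, y to its left, z up, the work surface at z = 0. Lengths are in m, angles in rad, forces in N, time in s.
With the tool pointing down it reaches from about 0.375 to 0.75 m from the base axis. Payload 9 kg.
Tool frame: the origin (TCP) lies on the centre line of the jaws, within the pads' length; the fingertips stand 17 mm ahead of it and the grasp point (between the pads) lies 2 mm behind it; z points along the fingers, y is the line along which they close (so a half turn about z gives the same grasp; the last joint's range is limited). The gripper opens to 85 mm and grips with 20 to 120 N. Pads are 22 mm wide; open, the fingers measure 114 mm over their backs; the gripper's body (76 mm by 85 mm) begins 54 mm behind the grasp point. The pads swing forward as they close: fully open they stand 13 mm farther back than shut.
Start: joints at [-1.417, 0.104, 0.097, 1.564, 0, 1.353], TCP at [0.218, -0.559, 0.248] pointing down, gripper open.
Joint ranges: [-2.99, 2.99], [-0.84, 1.86], [-1.1, 1.16], [-1.84, 2.11], [-1.51, 1.56], [-3.14, 3.14]. Speed limits (rad/s): [2.22, 2.22, 2.57, 3.14, 3.14, 3.14].

INTERFACE

Orientations are given as a 3x3 rotation matrix whose columns are the frame's x, y, z axes.
In Python, from bench import * gives the robot as it stands.
- The arm moves only by the tool send_rows, never from a script. Its argument "commands" is a list of rows, each a list of 4 numbers: the shift along the tool's x, y, z normalised to -1 to 1, where 1 is 100 cm, then the turn about the tool's z normalised to -1 to 1, where 1 is 180 degrees. In form: [[dx, dy, dz, twist], ...]. A call has 1 to 12 rows; each row is the pose to reach, as a shift and turn from the pose commanded when the call began, along the tool's axes at that moment, turning the shorter way round; what a row does not reach only later rows make up. A row lasts 1/12 s, in which the tool goes at most 41.7 mm and 7.16 degrees, less where a joint would pass 70% of its speed; a pose out of reach is approached as far as the arm can. A call with a number of a shift or a turn outside -1 to 1 is refused whole. A call with a gripper value outside its range is refused whole. "hand" is the opening, from -1 (shut) to 1 (fully open), so that 0 is half open, set as the call begins (left out, the last holds). The fingers move at their own pace and stop on an object; the grip force is fixed at half the most. Time passes only in rows, so rows that repeat a pose let the fingers close. It gives the time, the measured TCP pose, the force, the opening and the grip force at its end, in the units of the state.
- observe(): the state, without advancing time (a new reading comes with each control period).
- get_image(name): name is "scene" or "side" or "wrist"; returns a dict with "img" (400x640x3 uint8, red, green, blue), "fov_y" (degrees; the focal length in pixels is half the picture's height over the tangent of half this angle, whatever the lens; pixels are square), "cx", "cy" (the principal point, pixels), "extrinsics" (4x4, takes a point from world to camera coordinates). Camera axes: x right, y up, looking along -z (the intrinsics and any distortion apply to the point x, -y, -z); pixel columns grow to the right and rows downward; lengths in m; the calibration is good to about 2 mm. A picture is of the moment at which its call begins. There is no depth.
- finish_job(): hands the job in; it is judged then, once.
The state is a dict: "t": time; "joint_positions": joint angles; "qd": joint speeds; "joint_torque": joint torques, N m; "tcp_pos": TCP position; "orientation": TCP orientation; "force": force on the tool from outside, world axes, zero at the start; "moment": the same for the moment, N m; "gripper_width": opening from 0.0 (shut) to 1.0 (fully open); "gripper_force": force on a finger pad.
Only numpy, scipy, OpenCV 4.12 (cv2) and the standard library are available. Lean on these libraries where they do the work, as an engineer would, in place of code of your own. Each camera call takes 0.05 s, during which the arm holds its last target. There are 200 camera calls.

## Working session

There is one attempt and no reset: what is moved stays moved. The work goes in short steps, Python scripts to look and compute and a tool call to move; the robot and the scene stay as the last step left them, time stands still between calls to the robot, and variables do not carry over. Pictures are saved under pics/ and viewed, at most 10 in all, crops included, and the job is handed in when it is done.

Besides the shell and the picture viewer there is one more tool, called after "Request:" as name(argument=value, ...), one argument or row to a line, values as JSON. send_rows: Moves the arm, as the interface text tells. Scaled input: -1 to 1 covers 100 cm each way for a shift and 180 degrees each way for a turn. Its arguments: {"type":"object","properties":{"commands":{"type":"array","items":{"type":"array","items":{"type":"number","minimum":-1,"maximum":1}}},"hand":{"type":"number"}},"required":["commands"]}

```bash
ls; mkdir -p pics; python3 - <<'E'
from bench import *
import cv2,numpy as np,json,pickle
s=observe();print(s)
d={}
for n in("scene","side","wrist"):
    g=get_image(n);d[n]=g;print(n,g["fov_y"],g["cx"],g["cy"],[k for k in g],np.round(g["extrinsics"],3).tolist())
    cv2.imwrite(f"pics/{n}0.png",g["img"][:,:,::-1])
pickle.dump(d,open("im0.pkl","wb"))
E
```

```text
pics
{'t': 0.0, 'joint_positions': array([-1.41669234e+00,  1.04687983e-01,  9.64668040e-02,  1.56390662e+00,
        3.55951713e-07,  1.35307059e+00]), 'qd': array([-0.00178941, -0.00107522, -0.00014143, -0.00031932,  0.00012791,
       -0.00059369]), 'joint_torque': array([-2.46338022e-03, -5.56926155e+01,  5.03654730e+01,  1.67947216e-02,
       -4.77217873e-04, -1.77552198e-05]), 'tcp_pos': array([ 0.21793773, -0.55868318,  0.24752758]), 'orientation': array([[ 9.31664158e-01,  3.63320596e-01, -2.04022932e-04],
       [ 3.63320540e-01, -9.31663273e-01,  1.31575236e-03],
       [ 2.87959262e-04, -1.29996504e-03, -9.99999114e-01]]), 'force': array([ 0.24412553, -0.43785901,  0.02111706]), 'moment': array([-0.02271078,  0.03562042, -0.01155162]), 'gripper_force': 0.0, 'gripper_width': 0.9949244084260298}
scene 55.189553932172466 318.2220611198106 198.15721308072693 ['img', 'fov_y', 'cx', 'cy', 'extrinsics'] [[-0.512, -0.859, 0.015, 0.352], [0.645, -0.373, 0.667, -0.444], [-0.567, 0.351, 0.745, -0.596], [0.0, 0.0, 0.0, 1.0]]
side 45.036928787584124 325.54696838011455 198.0866981855498 ['img', 'fov_y', 'cx', 'cy', 'extrinsics'] [[0.98, -0.198, 0.014, -0.576], [0.069, 0.403, 0.912, -0.143], [-0.187, -0.893, 0.409, -1.106], [0.0, 0.0, 0.0, 1.0]]
wrist 63.997414527026386 319.009911457337 199.3746234222285 ['img', 'fov_y', 'cx', 'cy', 'extrinsics'] [[0.363, -0.932, -0.001, -0.6], [0.9, 0.351, -0.259, 0.033], [0.242, 0.093, 0.966, -0.378], [0.0, 0.0, 0.0, 1.0]]
```

View pics/scene0.png

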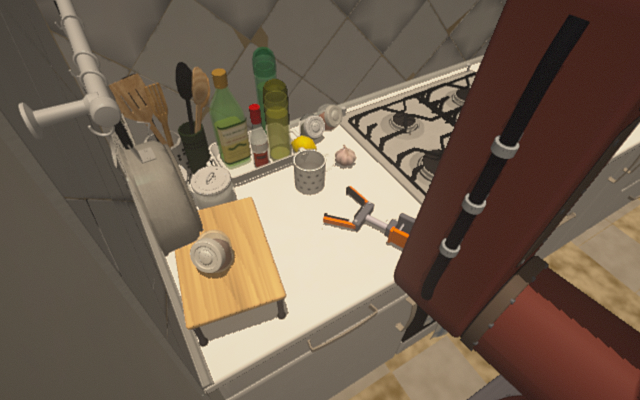

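View pics/side0.png

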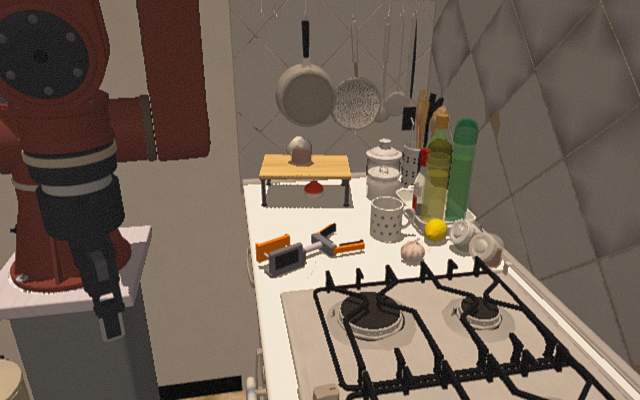

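Scene: shelf at left (board corners ≈(175,240),(285,295)), reacher jaws ≈(325–370,190–225), garlic (345,155), mug (310,170). Side: timer under the shelf ≈(314,188), reacher handle ≈(275,255), jaws ≈(340,240). I'll enlarge both.

```bash
python3 - <<'E'
import cv2
a=cv2.imread("pics/side0.png")[135:295,240:460];cv2.imwrite("pics/sidec.png",cv2.resize(a,None,fx=3.6,fy=3.6,interpolation=cv2.INTER_CUBIC))
a=cv2.imread("pics/scene0.png")[140:350,160:430];cv2.imwrite("pics/scenec.png",cv2.resize(a,None,fx=2.8,fy=2.8,interpolation=cv2.INTER_CUBIC))
E
```

```text
(no output)
```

View pics/sidec.png

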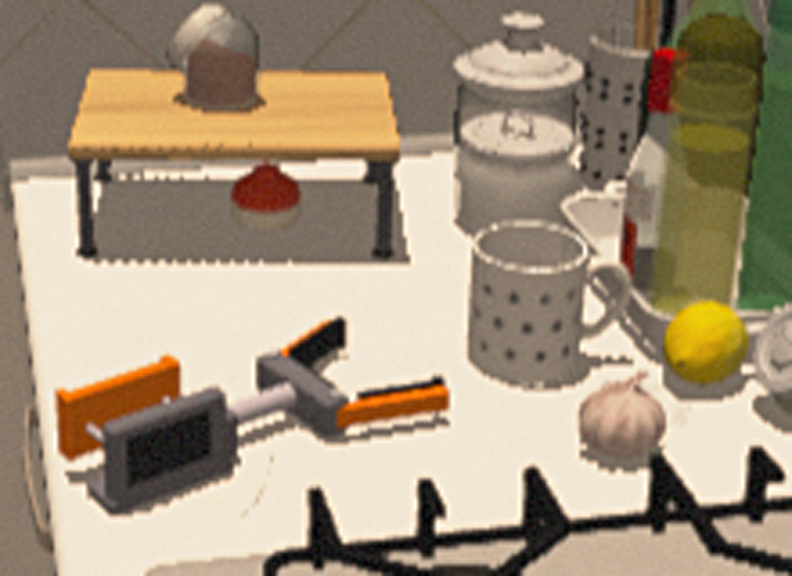

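View pics/scenec.png

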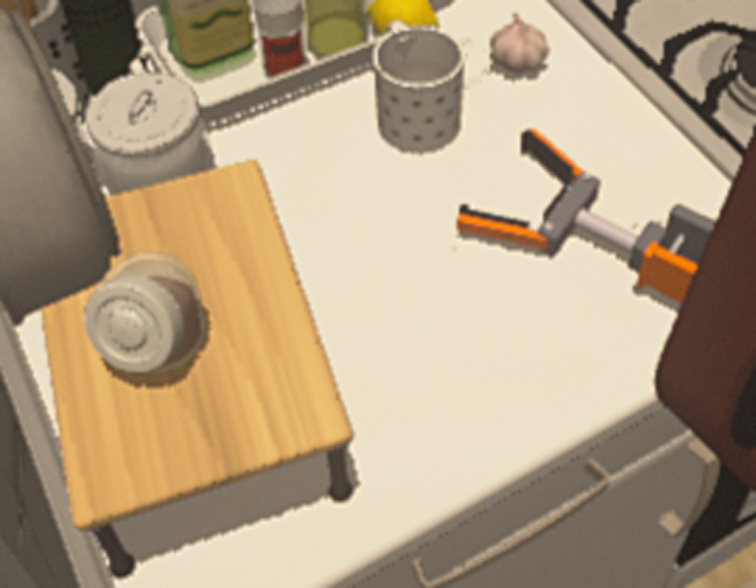

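Side crop: shelf board front corners (70,147),(400,150), front feet (87,258),(383,255); timer spans u 233–300, base bottom v≈229; grey bar top from (107,430) to (232,392); jaw tips (447,385) and (345,320). Scene crop: board corners (258,162),(352,438),(78,527); jaw tips (458,208),(522,133).

```bash
cat > h.py <<'E'
import numpy as np,pickle
from scipy.optimize import least_squares
def proj(g,P):
    P=np.atleast_2d(P);E=g["extrinsics"];c=P@E[:3,:3].T+E[:3,3]
    f=200/np.tan(np.radians(g["fov_y"])/2)
    return np.c_[g["cx"]+f*c[:,0]/-c[:,2],g["cy"]-f*c[:,1]/-c[:,2]]
def ray(g,uv,z):
    E=g["extrinsics"];f=200/np.tan(np.radians(g["fov_y"])/2)
    d=E[:3,:3].T@np.array([(uv[0]-g["cx"])/f,-(uv[1]-g["cy"])/f,-1]);o=-E[:3,:3].T@E[:3,3]
    return o+d*(z-o[2])/d[2]
def T(p,P):
    c,s=np.cos(p[2]),np.sin(p[2]);P=np.atleast_2d(P)
    return np.c_[p[0]+c*P[:,0]-s*P[:,1],p[1]+s*P[:,0]+c*P[:,1],P[:,2]]
def fit(obs,p0):
    f=lambda p:np.concatenate([(proj(g,T(p,np.array(P)/1e3))-uv).ravel() for g,P,uv in obs])
    r=least_squares(f,p0,loss="soft_l1",f_scale=1.0);return r.x,f(r.x).reshape(-1,2)
E
cat > m.py <<'E'
from h import *
d=pickle.load(open("im0.pkl","rb"));S,C=d["side"],d["scene"]
s=lambda u,v:np.array([240+u/3.6-.36,135+v/3.6-.36]); c=lambda u,v:np.array([160+u/2.8-.3,140+v/2.8-.3])
sh,r=fit([(S,[-90,130,99],s(72,147)),(S,[-90,-130,99],s(399,150)),(S,[90,130,99],s(90,70)),(S,[90,-130,99],s(387,72)),(S,[-78,119,0],s(87,257)),(S,[-78,-119,0],s(383,255)),
 (C,[-90,-130,99],c(258,162)),(C,[-90,130,99],c(352,436)),(C,[90,130,99],c(78,525))],[.55,.3,1.5])
print("shelf",sh.round(4));print(r.round(1).tolist())
re,r=fit([(S,[200,-49,30],s(440,378)),(S,[195,-65,30],s(447,390)),(S,[200,49,30],s(345,320)),(S,[-42,-30,60],s(107,428)),(S,[42,-30,60],s(222,392)),(S,[-35,35,60],s(60,393)),(S,[35,35,60],s(172,360)),
 (C,[195,65,30],c(458,212)),(C,[200,49,30],c(465,206)),(C,[195,-65,30],c(534,129)),(C,[200,-49,30],c(522,136))],[.5,-.1,1.5])
print("reach",re.round(4));print(r.round(1).tolist())
print("jawmid",T(re,[.171,0,.018]))
# timer
t=np.linspace(0,2*np.pi,60)
def ft(p):
    P=proj(S,np.c_[p[0]+.03*np.cos(t),p[1]+.03*np.sin(t),0*t]);Q=proj(S,np.c_[p[0]+.03*np.cos(t),p[1]+.03*np.sin(t),0*t+.015])
    return [.5*(Q[:,0].min()+Q[:,0].max())-s(266.5,0)[0],P[:,1].max()-s(0,229)[1]]
tm=least_squares(ft,sh[:2]).x
Q=proj(S,np.c_[tm[0]+.03*np.cos(t),tm[1]+.03*np.sin(t),0*t+.015]);print("timer",tm,"width px",np.ptp(Q[:,0])*3.6)
top=proj(S,[[*tm,.048]])[0];print("top v",(top-[240-.36,135-.36])*3.6)
R=np.array([[np.cos(sh[2]),-np.sin(sh[2])],[np.sin(sh[2]),np.cos(sh[2])]]);print("timer in shelf",R.T@(tm-sh[:2]))
print("garlic",ray(C,c(519,72),0),ray(S,s(622,462),0),"mug",ray(S,s(530,380),0),ray(C,c(420,148),0),"hob",ray(S,s(150,570),.007),ray(C,c(600,50),.007),ray(C,c(735,180),.007))
E
python3 m.py
```

```text
shelf [0.5826 0.2812 1.3908]
[[-1.8, -0.7], [0.8, -1.0], [-0.5, -0.3], [0.2, -0.4], [-0.2, -0.7], [0.0, 0.2], [0.4, -2.5], [1.6, -0.8], [-1.7, 0.5]]
reach [ 0.4591 -0.1097  0.4497]
[[-1.0, -1.1], [-0.1, -1.1], [0.1, -0.1], [0.1, 1.5], [0.7, 0.0], [0.6, -1.9], [-3.9, -1.5], [0.4, 1.8], [-0.2, -1.3], [0.8, -1.3], [0.3, -0.9]]
jawmid [[ 0.61310353 -0.03539987  0.018     ]]
timer [0.60780854 0.27993163] width px 71.24362700002094
top v [266.66254599 161.83288889]
timer in shelf [ 0.00323823 -0.0250305 ]
garlic [ 0.75564057 -0.12821385  0.        ] [ 0.76315369 -0.14803595  0.        ] mug [ 0.73848165 -0.03417672  0.        ] [0.71567772 0.00889408 0.        ] hob [ 0.45061746 -0.2209076   0.007     ] [ 0.73578006 -0.2126654   0.007     ] [ 0.53346754 -0.2148344   0.007     ]
```

```bash
cat > go.py <<'E'
import sys
from bench import *
import numpy as np
x,y,z,yaw=map(float,sys.argv[1:5])
s=observe();R=s["orientation"];d=R.T@(np.array([x,y,z])-s["tcp_pos"])
cy=np.degrees(np.arctan2(R[1,0],R[0,0]));tw=-(yaw-cy)
print("shift",d.round(4),"twist",round(tw/180,4),"cur",s["tcp_pos"].round(4),round(cy,2),"t",s["t"])
E
python3 go.py .459 -.11 .2 25.8
```

```text
shift [ 0.3876 -0.3305  0.0481] twist -0.025 cur [ 0.218  -0.5588  0.2477] 21.3 t 0.15
```

Request:
send_rows(
  commands=[
    [0.03, -0.027, 0.004, -0.002],
    [0.06, -0.054, 0.008, -0.004],
    [0.09, -0.08, 0.012, -0.006],
    [0.12, -0.105, 0.016, -0.008],
    [0.15, -0.13, 0.02, -0.01],
    [0.18, -0.155, 0.023, -0.012],
    [0.21, -0.18, 0.026, -0.014],
    [0.24, -0.205, 0.03, -0.016],
    [0.27, -0.23, 0.034, -0.018],
    [0.3, -0.255, 0.038, -0.02],
    [0.33, -0.28, 0.042, -0.022],
    [0.36, -0.305, 0.046, -0.024],
  ],
  hand=1,
)

```text
t: 1.15
tcp_pos: [0.4431, -0.1422, 0.2021]
orientation: [[0.902, 0.433, 0.0], [0.433, -0.902, -0.0], [0.0, 0.0, -1.0]]
force: [0.8, -0.4, 0.8]
gripper_width: 1.002
gripper_force: 0.0
```

Request:
send_rows(
  commands=[
    [0.015, -0.012, 0.001, 0],
    [0.028, -0.025, 0.002, -0.001],
    [0.028, -0.025, 0.002, -0.001],
    [0.028, -0.025, 0.002, -0.001],
  ],
)

```text
t: 1.48
tcp_pos: [0.457, -0.1087, 0.2]
orientation: [[0.899, 0.437, -0.001], [0.437, -0.899, 0.0], [-0.0, -0.0, -1.0]]
force: [0.6, -0.8, 0.6]
gripper_width: 0.995
gripper_force: 0.0
```

```bash
python3 - <<'E'
from bench import *
import cv2,pickle
s=observe();print(s["tcp_pos"],s["t"])
g={n:get_image(n) for n in("wrist","scene")};pickle.dump(g,open("im1.pkl","wb"));cv2.imwrite("pics/w1.png",g["wrist"]["img"][:,:,::-1]);cv2.imwrite("pics/s1.png",g["scene"]["img"][:,:,::-1])
E
```

```text
[ 0.45702553 -0.10870135  0.20002464] 1.4833
```

View pics/w1.png

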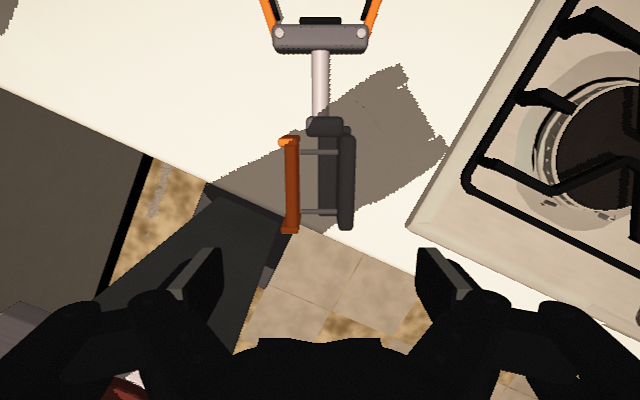

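Wrist: reacher points straight up the picture; trigger outer face at column ≈285 (rows 140–232), grey bar outer face ≈354 (rows 135–229), pivots (278,32),(362,32).

```bash
python3 - <<'E'
exec(open("m.py").read().split("# timer")[0].replace("print","(lambda *a:0)"))
W=pickle.load(open("im1.pkl","rb"))["wrist"]
a=lambda u,v:np.array([u,v],float)
base=[(S,[200,-49,30],s(440,378)),(S,[195,-65,30],s(447,390)),(S,[200,49,30],s(345,320)),(S,[-42,-30,60],s(107,428)),(S,[42,-30,60],s(222,392)),
 (C,[195,65,30],c(458,212)),(C,[200,49,30],c(465,206)),(C,[195,-65,30],c(534,129)),(C,[200,-49,30],c(522,136))]
w=[(W,[126,34,34],a(278,32)),(W,[126,-34,34],a(362,32)),(W,[-42,-30,60],a(352,230)),(W,[42,-30,60],a(356,135)),(W,[-35,30,60],a(284,232)),(W,[35,30,60],a(285,137))]
for o in (w,base+w):
    p,r=fit(o,re);print(p.round(4),np.degrees(p[2]));print(r.round(1).tolist())
E
python3 go.py .459 -.11 .032 25.8
```

```text
[ 0.4624 -0.1064  0.444 ] 25.438916658455963
[[0.9, -1.9], [-0.7, -1.2], [0.5, 3.1], [0.1, 1.4], [0.4, -6.9], [-2.3, 7.5]]
[ 0.4614 -0.1068  0.4426] 25.359781930019633
[[-0.1, -1.5], [0.7, -1.5], [1.1, -0.5], [0.9, 0.7], [1.5, -0.6], [-1.0, 1.1], [-1.6, -1.9], [-0.2, -1.7], [-0.8, -1.3], [1.0, -0.5], [-0.7, 0.4], [0.3, 4.3], [0.0, 2.8], [0.3, -5.8], [-2.3, 8.8]]
shift [0.002  0.0009 0.1683] twist -0.0001 cur [ 0.4568 -0.11    0.2003] 25.78 t 1.5833
```

Request:
send_rows(
  commands=[
    [0.006, 0, 0.03, 0.002],
    [0.006, -0.001, 0.06, 0.002],
    [0.006, -0.001, 0.09, 0.002],
    [0.006, -0.001, 0.115, 0.002],
    [0.006, -0.001, 0.135, 0.002],
    [0.006, -0.001, 0.15, 0.002],
    [0.006, -0.001, 0.16, 0.002],
    [0.006, -0.001, 0.168, 0.002],
    [0.006, -0.001, 0.168, 0.002],
    [0.006, -0.001, 0.168, 0.002],
  ],
)

```text
t: 2.42
tcp_pos: [0.4621, -0.1064, 0.0327]
orientation: [[0.903, 0.429, 0.0], [0.429, -0.903, -0.0], [0.0, 0.0, -1.0]]
force: [-0.1, 0.7, 0.0]
gripper_width: 1.001
gripper_force: 0.0
```

Request:
send_rows(
  commands=[
    [0, 0, 0, 0],
    [0, 0, 0, 0],
    [0, 0, 0, 0],
    [0, 0, 0, 0],
    [0, 0, 0, 0],
    [0, 0, 0, 0],
  ],
  hand=0.4,
)

```text
t: 2.92
tcp_pos: [0.4627, -0.1065, 0.0333]
orientation: [[0.903, 0.43, 0.002], [0.43, -0.903, -0.001], [0.001, 0.002, -1.0]]
force: [-0.9, -1.2, 5.7]
gripper_width: 0.701
gripper_force: 5.2
```

Request:
send_rows(
  commands=[
    [0, 0, 0, -0.005],
    [0, 0, 0, -0.015],
    [0, 0, 0, -0.028],
    [0, 0, 0, -0.042],
    [0, 0, 0, -0.056],
    [0, 0, 0, -0.07],
    [0, 0, 0, -0.084],
    [0, 0, 0, -0.098],
    [0, 0, 0, -0.112],
    [0, 0, 0, -0.126],
    [0, 0, 0, -0.14],
    [0, 0, 0, -0.15],
  ],
  hand=0.36,
)

```text
t: 3.92
tcp_pos: [0.463, -0.1064, 0.0333]
orientation: [[0.608, 0.794, 0.002], [0.794, -0.608, -0.001], [0.0, 0.002, -1.0]]
force: [0.4, -1.1, 5.5]
gripper_width: 0.68
gripper_force: 5.7
```

Request:
send_rows(
  commands=[
    [0, 0, 0, -0.014],
    [0, 0, 0, -0.028],
    [0, 0, 0, -0.042],
    [0, 0, 0, -0.056],
    [0, 0, 0, -0.07],
    [0, 0, 0, -0.084],
    [0, 0, 0, -0.098],
    [0, 0, 0, -0.112],
    [0, 0, 0, -0.126],
    [0, 0, 0, -0.14],
    [0, 0, 0, -0.15],
    [0, 0, 0, -0.151],
  ],
)

```text
t: 4.92
tcp_pos: [0.463, -0.1063, 0.0333]
orientation: [[0.178, 0.984, 0.002], [0.984, -0.178, -0.001], [-0.0, 0.002, -1.0]]
force: [1.6, -0.8, 6.4]
gripper_width: 0.676
gripper_force: 5.7
```

```bash
python3 go.py .547 -.057 .033 79.7; python3 - <<'E'
from bench import *
import cv2,pickle
g={n:get_image(n) for n in("wrist","side")};pickle.dump(g,open("im2.pkl","wb"));cv2.imwrite("pics/w2.png",g["wrist"]["img"][:,:,::-1]);cv2.imwrite("pics/s2.png",g["side"]["img"][:,:,::-1])
E
```

```text
shift [0.0635 0.0739 0.0004] twist 0.0002 cur [ 0.463  -0.1063  0.0333] 79.74 t 4.9167
```

View pics/w2.png

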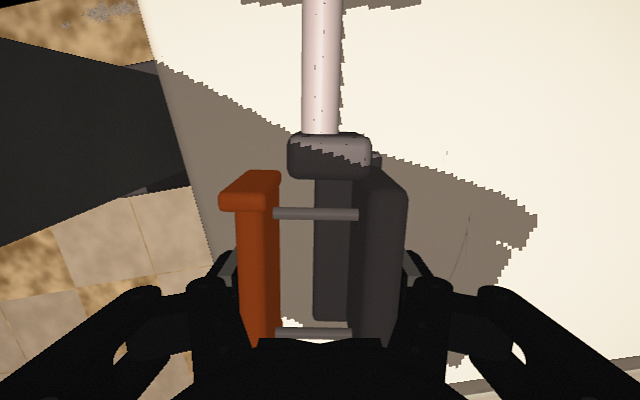

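Reacher stayed aligned (shaft straight up the picture at column ≈320). Moving to the pre-insertion pose.

Request:
send_rows(
  commands=[
    [0.003, 0.004, 0, 0],
    [0.008, 0.01, 0, 0],
    [0.014, 0.017, 0, 0],
    [0.021, 0.024, 0, 0],
    [0.028, 0.032, 0, 0],
    [0.035, 0.04, 0, 0],
    [0.042, 0.048, 0, 0],
    [0.048, 0.056, 0, 0],
    [0.054, 0.063, 0, 0],
    [0.06, 0.07, 0, 0],
    [0.063, 0.073, 0, 0],
    [0.063, 0.074, 0, 0],
  ],
)

```text
t: 6.02
tcp_pos: [0.5466, -0.0562, 0.032]
orientation: [[0.179, 0.984, -0.0], [0.984, -0.179, 0.001], [0.001, -0.0, -1.0]]
force: [-3.1, 2.8, 2.8]
gripper_width: 0.684
gripper_force: 3.5
```

```bash
python3 - <<'E'
from bench import *
import cv2,pickle,numpy as np
g={n:get_image(n) for n in("scene","side")};pickle.dump(g,open("im3.pkl","wb"))
a=g["side"]["img"][150:270,240:400,::-1];b=g["scene"]["img"][170:340,190:417,::-1]
cv2.imwrite("pics/s3.png",np.vstack([cv2.resize(a,(400,300),interpolation=2),cv2.resize(b,(400,300),interpolation=2)]))
a=cv2.resize(a,(640,480),interpolation=2);cv2.imwrite("pics/s3a.png",a)
E
python3 go.py .577 .11 .033 79.7
```

```text
shift [ 0.1695  0.0003 -0.0008] twist -0.0002 cur [ 0.5463 -0.0567  0.032 ] 79.66 t 6.1167
```

View pics/s3.png

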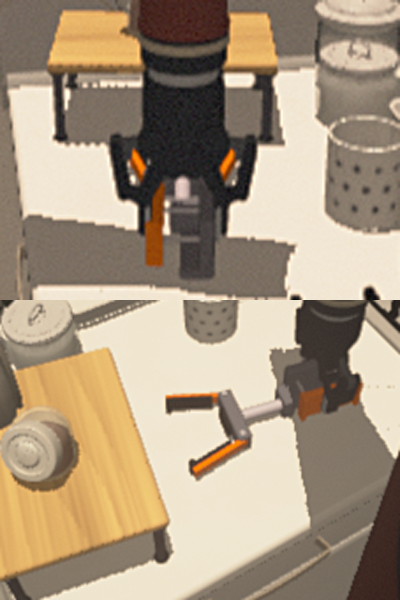

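```bash
python3 - <<'E'
from h import *
C=pickle.load(open("im3.pkl","rb"))["scene"]
q=lambda u,v:(190+u/1.762-.3,170+(v-300)/1.765-.3)
L=ray(C,q(191,466),.03);R=ray(C,q(166,399),.03);B=ray(C,q(232,413),.036)
M=(L+R)/2;h=np.array([.5463,-.0567]);v=M[:2]-h
print(L,R,np.linalg.norm(L-R),M,np.linalg.norm(v),np.degrees(np.arctan2(v[1],v[0])),B-[*h,0])
n=R-L;print("heading by tips",np.degrees(np.arctan2(n[1],n[0]))+90)
E
```

```text
[0.5244836  0.14771786 0.03      ] [0.63081869 0.12674599 0.03      ] 0.10838344524393972 [0.57765115 0.13723193 0.03      ] 0.19644970611327803 80.81697816931053 [0.01760105 0.12254095 0.036     ]
heading by tips 78.84306712853639
```

Jaws measure as expected (tips centred, 80° heading). Going in.

Request:
send_rows(
  commands=[
    [0.004, 0, 0, 0],
    [0.012, 0.001, 0, 0],
    [0.022, 0.002, 0, 0],
    [0.034, 0.003, 0, 0],
    [0.046, 0.003, 0, 0],
    [0.058, 0.003, 0, 0],
    [0.07, 0.003, 0, 0],
    [0.08, 0.003, 0, 0],
    [0.09, 0.003, 0, 0],
    [0.098, 0.003, 0, 0],
    [0.104, 0.003, 0, 0],
    [0.108, 0.003, 0, 0],
  ],
)

```text
t: 7.12
tcp_pos: [0.5686, 0.0492, 0.0323]
orientation: [[0.18, 0.984, -0.0], [0.984, -0.18, -0.0], [-0.0, -0.0, -1.0]]
force: [-0.8, -0.4, -2.1]
gripper_width: 0.68
gripper_force: 4.8
```

Request:
send_rows(
  commands=[
    [0.004, 0, 0, 0],
    [0.01, 0, 0, 0],
    [0.016, 0, 0, 0],
    [0.022, 0, 0, 0],
    [0.028, 0, 0, 0],
    [0.034, 0, 0, 0],
    [0.04, 0, 0, 0],
    [0.045, 0, 0, 0],
    [0.05, 0, 0, 0],
    [0.054, 0, 0, 0],
    [0.057, 0, 0, 0],
    [0.057, 0, 0, 0],
  ],
)

```text
t: 8.12
tcp_pos: [0.5788, 0.105, 0.0323]
orientation: [[0.18, 0.984, 0.0], [0.984, -0.18, 0.0], [0.0, -0.0, -1.0]]
force: [1.1, 0.4, -3.2]
gripper_width: 0.679
gripper_force: 4.8
```

```bash
python3 - <<'E'
from bench import *
import cv2,pickle,numpy as np
g={n:get_image(n) for n in("wrist","side")};pickle.dump(g,open("im4.pkl","wb"))
a=g["side"]["img"][150:250,240:380,::-1];b=g["wrist"]["img"][:,:,::-1]
cv2.imwrite("pics/s4.png",np.hstack([cv2.resize(a,(420,300),interpolation=2),cv2.resize(b,(380,300),interpolation=3)]))
E
python3 go.py .577 .11 .033 79.7
```

```text
shift [ 0.005  -0.0027 -0.0008] twist -0.0004 cur [0.5788 0.1045 0.0322] 79.63 t 8.2167
```

View pics/s4.png

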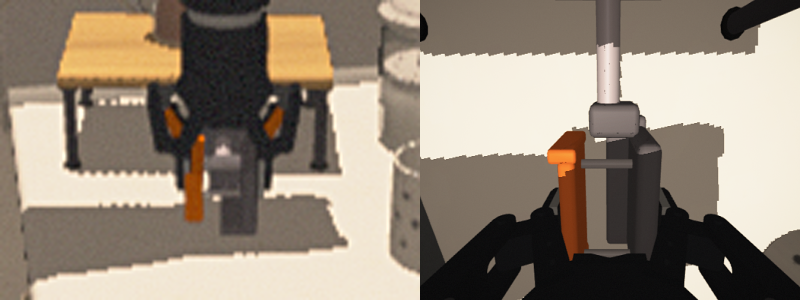

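Request:
send_rows(
  commands=[
    [0, 0.001, 0, 0],
    [0, 0.002, 0, 0],
    [0, 0.0025, 0, 0],
    [0, 0.0025, 0, 0],
  ],
  hand=0.24,
)

```text
t: 8.55
tcp_pos: [0.581, 0.104, 0.0325]
orientation: [[0.18, 0.984, -0.001], [0.984, -0.18, 0.0], [-0.0, -0.001, -1.0]]
force: [-4.7, 0.6, 4.8]
gripper_width: 0.62
gripper_force: 3.4
```

Request:
send_rows(
  commands=[
    [0, 0.001, 0, 0],
    [0, 0.002, 0, 0],
    [0, 0.0025, 0, 0],
    [0, 0.0025, 0, 0],
  ],
  hand=0.12,
)

```text
t: 8.88
tcp_pos: [0.5836, 0.1035, 0.0326]
orientation: [[0.18, 0.984, -0.0], [0.984, -0.18, -0.0], [-0.0, -0.0, -1.0]]
force: [-3.8, 0.7, 6.7]
gripper_width: 0.56
gripper_force: 4.5
```

Request:
send_rows(
  commands=[
    [0, 0.001, 0, 0],
    [0, 0.0015, 0, 0],
    [0, 0.0015, 0, 0],
    [0, 0.0015, 0, 0],
  ],
  hand=0.05,
)

```text
t: 9.22
tcp_pos: [0.585, 0.1032, 0.0326]
orientation: [[0.18, 0.984, -0.0], [0.984, -0.18, -0.0], [-0.0, -0.0, -1.0]]
force: [-3.5, 0.1, 6.0]
gripper_width: 0.527
gripper_force: 4.8
```

Request:
send_rows(
  commands=[
    [0, 0.0005, 0, 0],
    [0, 0.001, 0, 0],
    [0, 0.001, 0, 0],
  ],
  hand=0.01,
)

```text
t: 9.47
tcp_pos: [0.5858, 0.1031, 0.0326]
orientation: [[0.18, 0.984, -0.001], [0.984, -0.18, 0.0], [-0.0, -0.001, -1.0]]
force: [-4.7, 0.1, 8.6]
gripper_width: 0.507
gripper_force: 5.0
```

Request:
send_rows(
  commands=[
    [0, 0.0003, 0, 0],
    [0, 0.0005, 0, 0],
    [0, 0.0005, 0, 0],
  ],
  hand=-0.02,
)

```text
t: 9.72
tcp_pos: [0.5863, 0.103, 0.0328]
orientation: [[0.18, 0.984, -0.001], [0.984, -0.18, 0.0], [-0.0, -0.001, -1.0]]
force: [-5.1, 1.3, 9.3]
gripper_width: 0.496
gripper_force: 21.0
```

Request:
send_rows(
  commands=[
    [0, 0, 0, 0],
    [0, 0, 0, 0],
    [0, 0, 0, 0],
    [0, 0, 0, 0],
  ],
  hand=-0.025,
)

```text
t: 10.05
tcp_pos: [0.5863, 0.103, 0.0328]
orientation: [[0.18, 0.984, -0.001], [0.984, -0.18, -0.0], [-0.0, -0.001, -1.0]]
force: [-5.5, 0.8, 8.6]
gripper_width: 0.494
gripper_force: 24.9
```

```bash
python3 - <<'E'
from bench import *
s=observe();print(s["gripper_width"],s["gripper_force"],s["force"],s["moment"])
E
```

```text
0.493736661145201 24.883147180080414 [-5.50866984  0.84994415  8.5940262 ] [0.15969625 1.21043928 0.04637075]
```

Request:
send_rows(
  commands=[
    [-0.002, 0, 0, 0],
    [-0.006, 0, 0, 0],
    [-0.012, 0, 0, 0],
    [-0.019, 0, 0, 0],
    [-0.027, 0, 0, 0],
    [-0.035, 0, 0, 0],
    [-0.043, 0, 0, 0],
    [-0.051, 0, 0, 0],
    [-0.059, 0, 0, 0],
    [-0.067, 0, 0, 0],
    [-0.075, 0, 0, 0],
    [-0.082, 0, 0, 0],
  ],
)

```text
t: 11.05
tcp_pos: [0.5725, 0.0226, 0.0328]
orientation: [[0.18, 0.984, 0.002], [0.984, -0.18, 0.001], [0.002, 0.001, -1.0]]
force: [1.3, 5.6, 5.3]
gripper_width: 0.489
gripper_force: 26.4
```

Request:
send_rows(
  commands=[
    [-0.008, 0, 0, 0],
    [-0.016, 0, 0, 0],
    [-0.025, 0, 0, 0],
    [-0.034, 0, 0, 0],
    [-0.043, 0, 0, 0],
    [-0.053, 0, 0, 0],
    [-0.063, 0, 0, 0],
    [-0.073, 0, 0, 0],
    [-0.082, 0, 0, 0],
    [-0.09, 0, 0, 0],
    [-0.097, 0, 0, 0],
    [-0.102, 0, 0, 0],
  ],
)

```text
t: 12.05
tcp_pos: [0.5541, -0.0779, 0.0328]
orientation: [[0.18, 0.984, 0.002], [0.984, -0.18, 0.001], [0.002, 0.001, -1.0]]
force: [0.8, 7.3, 3.8]
gripper_width: 0.491
gripper_force: 26.5
```

Request:
send_rows(
  commands=[
    [-0.004, 0, 0, 0],
    [-0.006, 0, 0, 0],
    [-0.006, 0, 0, 0],
    [-0.006, 0, 0, 0],
    [-0.006, 0, 0, 0],
  ],
)

```text
t: 12.47
tcp_pos: [0.553, -0.0839, 0.0328]
orientation: [[0.18, 0.984, 0.001], [0.984, -0.18, 0.0], [0.0, 0.001, -1.0]]
force: [0.6, 2.9, 4.8]
gripper_width: 0.495
gripper_force: 26.5
```

```bash
python3 - <<'E'
from bench import *
import cv2,pickle,numpy as np
g={n:get_image(n) for n in("scene","side")};pickle.dump(g,open("im5.pkl","wb"))
a=g["scene"]["img"][170:320,200:425,::-1];cv2.imwrite("pics/s5.png",cv2.resize(a,(720,480),interpolation=2))
E
```

```text
(no output)
```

View pics/s5.png

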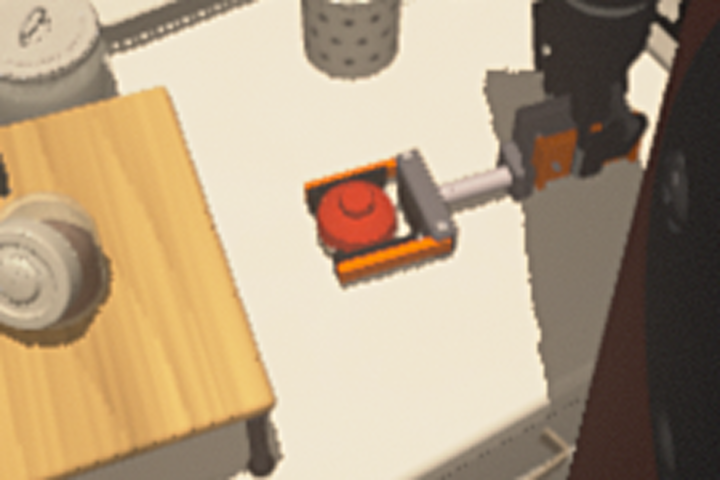

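The timer is held upright between both jaws, centre at crop (356,205), clear of the shelf.

```bash
python3 - <<'E'
from h import *
C=pickle.load(open("im5.pkl","rb"))["scene"]
for uv,z in(((356,200),.048),((356,222),.02)):
    p=ray(C,(200+uv[0]/3.2-.3,170+uv[1]/3.2-.3),z)
    d=p[:2]-[.5826,.2812];a=1.3908;print(p,"shelf x",d@[np.cos(a),np.sin(a)])
E
```

```text
[0.57170864 0.08857578 0.048     ] shelf x -0.1914620866925946
[0.57287419 0.08787579 0.02      ] shelf x -0.19194210853155094
```

Request:
send_rows(
  commands=[
    [0, -0.0005, 0, 0],
    [0, -0.001, 0, 0],
    [0, -0.0015, 0, 0],
    [0, -0.002, 0, 0],
  ],
  hand=0.06,
)

```text
t: 12.9
tcp_pos: [0.5507, -0.0838, 0.0324]
orientation: [[0.18, 0.984, 0.001], [0.984, -0.18, -0.001], [-0.0, 0.001, -1.0]]
force: [3.9, -1.4, 3.6]
gripper_width: 0.526
gripper_force: 9.3
```

Request:
send_rows(
  commands=[
    [0, -0.001, 0, 0],
    [0, -0.002, 0, 0],
    [0, -0.003, 0, 0],
    [0, -0.003, 0, 0],
  ],
  hand=0.2,
)

```text
t: 13.23
tcp_pos: [0.5469, -0.0828, 0.0318]
orientation: [[0.18, 0.984, -0.001], [0.984, -0.18, 0.0], [-0.0, -0.001, -1.0]]
force: [-0.5, -0.1, -2.2]
gripper_width: 0.603
gripper_force: 5.6
```

Request:
send_rows(
  commands=[
    [0, -0.001, 0, 0],
    [0, -0.002, 0, 0],
    [0, -0.0025, 0, 0],
    [0, -0.0025, 0, 0],
  ],
  hand=0.34,
)

```text
t: 13.57
tcp_pos: [0.5448, -0.0824, 0.0322]
orientation: [[0.18, 0.984, -0.0], [0.984, -0.18, 0.0], [-0.0, -0.0, -1.0]]
force: [-1.2, 0.2, -2.9]
gripper_width: 0.668
gripper_force: 4.8
```

Request:
send_rows(
  commands=[
    [-0.002, 0, 0, 0],
    [-0.006, 0, 0, 0],
    [-0.011, 0, 0, 0],
    [-0.017, 0, 0, 0],
    [-0.024, 0, 0, 0],
    [-0.031, 0, 0, 0],
    [-0.038, 0, 0, 0],
    [-0.046, 0, 0, 0],
    [-0.054, 0, 0, 0],
    [-0.061, 0, 0, 0],
    [-0.067, 0, 0, 0],
    [-0.07, 0, 0, 0],
  ],
)

```text
t: 14.57
tcp_pos: [0.5323, -0.1524, 0.0323]
orientation: [[0.181, 0.984, 0.0], [0.984, -0.181, -0.0], [-0.0, 0.0, -1.0]]
force: [0.5, 0.1, -3.1]
gripper_width: 0.672
gripper_force: 4.9
```

Request:
send_rows(
  commands=[
    [0, 0, 0, 0],
    [0, 0, 0, 0],
    [0, 0, 0, 0],
    [0, 0, 0, 0],
  ],
  hand=0.44,
)

```text
t: 14.9
tcp_pos: [0.5328, -0.1512, 0.0326]
orientation: [[0.18, 0.984, 0.001], [0.984, -0.18, -0.0], [-0.0, 0.001, -1.0]]
force: [-0.5, 0.0, 0.2]
gripper_width: 0.719
gripper_force: 0.0
```

Request:
send_rows(
  commands=[
    [0, 0, 0, 0],
    [0, 0, 0, 0],
    [0, 0, 0, 0],
    [0, 0, 0, 0],
    [0, 0, 0, 0],
    [0, 0, 0, 0],
  ],
  hand=1,
)

```text
t: 15.4
tcp_pos: [0.5325, -0.1513, 0.0323]
orientation: [[0.18, 0.984, 0.0], [0.984, -0.18, -0.0], [-0.0, 0.0, -1.0]]
force: [-0.0, 0.4, -0.8]
gripper_width: 1.004
gripper_force: 0.0
```

```bash
python3 - <<'E'
from bench import *
import cv2,pickle,numpy as np
g={n:get_image(n) for n in("scene","wrist")};pickle.dump(g,open("im6.pkl","wb"))
a=g["scene"]["img"][170:320,200:425,::-1];b=g["wrist"]["img"][:,:,::-1]
cv2.imwrite("pics/s6.png",np.hstack([cv2.resize(a,(420,280),interpolation=2),cv2.resize(b,(370,280),interpolation=3)]))
E
```

```text
(no output)
```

View pics/s6.png

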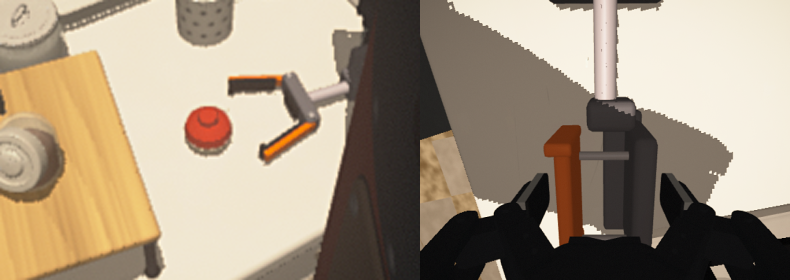

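The timer stands free ahead of the open jaws, and both fingers are clear of the handle. Lifting off.

Request:
send_rows(
  commands=[
    [0, 0, -0.008, 0],
    [0, 0, -0.02, 0],
    [0, 0, -0.035, 0],
    [0, 0, -0.05, 0],
    [0, 0, -0.065, 0],
    [0, 0, -0.08, 0],
    [0, 0, -0.1, 0],
    [0, 0, -0.12, 0],
    [0, 0, -0.135, 0],
    [0, 0, -0.145, 0],
    [0, 0, -0.15, 0],
    [0, 0, -0.15, 0],
  ],
)

```text
t: 16.5
tcp_pos: [0.533, -0.1517, 0.1838]
orientation: [[0.18, 0.984, 0.002], [0.984, -0.18, -0.001], [-0.001, 0.002, -1.0]]
force: [0.5, 0.4, -0.4]
gripper_width: 0.998
gripper_force: 0.0
```

```bash
python3 - <<'E'
from bench import *
from h import *
import cv2
s=observe();print(s["t"],s["tcp_pos"],s["force"])
g=get_image("wrist");C=get_image("scene");im=C["img"].astype(int)
m=((im[:,:,0]>150)&(im[:,:,1]<80)&(im[:,:,2]<70))[200:280,280:340];v,u=np.nonzero(m);uv=(u.mean()+280,v.mean()+200)
p=ray(C,uv,.035);d=p[:2]-[.5826,.2812];a=1.3908;print(uv,p,"shelf x",d@[np.cos(a),np.sin(a)])
E
```

```text
16.5 [ 0.5330005  -0.1516789   0.18383668] [ 0.46390485  0.43280992 -0.44036337]
(np.float64(311.01929260450163), np.float64(237.55948553054662)) [0.56707269 0.0910703  0.035     ] shelf x -0.18983782734449461
```

```bash
python3 -c "
from bench import *
print(finish_job())"
```

```text
the job is handed in; nothing more can be done
None
```

I handed the job in at about 16.5 s. The timer stands upright on the worktop, its centre about 10 cm in front of the shelf's front edge. The reacher lies flat with its jaws open and the point between them about 75 mm from the timer. The robot is clear of both, and the judge's verdict was not shown.

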